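# Clear the torque adapters into their colour trays

## Task

Sort all four torque adapters by the colour of their grip bars: stand the two red ones upright in the red tray and the two blue ones upright in the blue tray. One red adapter is still locked in the bayonet socket: twist it anticlockwise (seen from above), feeling with gentle upward pulls for the place where it comes free, and lift it straight out there without wrenching it. Leave the grease tin, the rusty shaft stub and the two brass rings where they are.

Things in the scene. Friction and masses are not known exactly. Their poses are not given: they have to be found in the camera images.
- red_a: Loose chrome steel bayonet adapter, 0.5 kg, 94 mm tall, upright. Origin: centre of underside; z up, x along bar. Foot 31 mm dia, 10 high, two lugs 60 mm tip to tip along x, 12 wide; neck 22 dia; flange 68 dia at height 32-38; on top a red grip bar 64 (x) x 24 (y) mm, height 66-94, pinched across y. Starts locked in the socket, underside 15 mm above the bench, with 7 mm play sideways and 7 mm up.
- red_b: Loose chrome steel bayonet adapter, 0.5 kg, 94 mm tall, upright. Origin: centre of underside; z up, x along bar. Foot 31 mm dia, 10 high, two lugs 60 mm tip to tip along x, 12 wide; neck 22 dia; flange 68 dia at height 32-38; on top a red grip bar 64 (x) x 24 (y) mm, height 66-94, pinched across y. Starts standing free on the bench.
- blue_a: Loose chrome steel bayonet adapter, 0.5 kg, 94 mm tall, upright. Origin: centre of underside; z up, x along bar. Foot 31 mm dia, 10 high, two lugs 60 mm tip to tip along x, 12 wide; neck 22 dia; flange 68 dia at height 32-38; on top a blue grip bar 64 (x) x 24 (y) mm, height 66-94, pinched across y. Starts standing free on the bench.
- blue_b: Loose chrome steel bayonet adapter, 0.5 kg, 94 mm tall, upright. Origin: centre of underside; z up, x along bar. Foot 31 mm dia, 10 high, two lugs 60 mm tip to tip along x, 12 wide; neck 22 dia; flange 68 dia at height 32-38; on top a blue grip bar 64 (x) x 24 (y) mm, height 66-94, pinched across y. Starts standing free on the bench.
- red_tray: Fixed open red-painted steel tray, outside 240 (x) x 130 (y) mm, 40 mm high, walls and floor 5 mm. Origin: centre of its underside, z up. Two adapters stand well side by side at x = -55 and +55 mm. One tray lies left and one right of the robot; which is which varies.
- blue_tray: Fixed open blue-painted steel tray, outside 240 (x) x 130 (y) mm, 40 mm high, walls and floor 5 mm. Origin: centre of its underside, z up. Two adapters stand well side by side at x = -55 and +55 mm. One tray lies left and one right of the robot; which is which varies.
- socket: Fixed bayonet socket: green round base 104 mm dia, 15 mm high, dark steel collar 82 mm dia, top at 42 mm. Origin: centre of its underside, z up along the bore. Hidden inside, two ledges hold the adapter's lugs down. Pressing the adapter against the ledges or the collar with over 200 N (all contact forces added up) counts as wrenching.
- socket_mouth (a point): Centre of the socket's mouth, 42 mm up. The adapter turns freely, with no stop; after turning anticlockwise (from above) by an unknown, unseen 0.5 to 1.45 rad its lugs stand under the two exit slots. Within 0.1 rad either side of there it lifts straight out (centred to 2 mm; clear after 30 mm); elsewhere, and again beyond, rigid ledges stop it after 7 mm of lift.
- tin: Bystander: red enamel oil-can-shaped grease tin with a spout and a handle, body 72 mm in diameter, 135 mm high with the spout. Origin: centre of its underside.
- stub: Bystander: rusty steel spline shaft stub lying on the bench, 130 mm long along its x, about 40 mm in diameter. Origin: under its middle.
- ring_a: Bystander: brass shim ring lying flat, 60 mm outer and 40 mm inner diameter, 6 mm thick. Origin: centre of its underside.
- ring_b: Bystander: the other brass shim ring, the same as ring_a.
Not all that is in view belongs to the job. Leave any black or pink look-alike of the blue_b alone.

How it is judged:
By the outcome, as a careful person would: the job done as asked, in the order asked, and still so for the second after the job is handed in, with the robot touching nothing.
It also fails if it takes over 72 s, if anything falls off the work surface, if the arm or the gripper's body presses on something with over 40 N, if the wrist force passes 120 N, or if a joint passes its speed limit or range.

## Robot

A 7-joint arm with a two-finger parallel gripper is mounted at the origin on the work surface. World frame = base frame: x ahead of the robot, y to its left, z up, the work surface at z = 0. Lengths are in m, angles in rad, forces in N, time in s.
With the tool pointing down it reaches from about 0.4 to 0.85 m from the base axis. Payload 4.5 kg.
Tool frame: the origin (TCP) lies midway between the tips of the shut fingers; the grasp point (between the pads) lies 19 mm behind it; y points along the fingers, z is the direction in which the jaws open and shut, and the axes are right-handed (so a half turn about y gives the same grasp; the last joint's range is limited). The gripper opens to 88 mm and grips with 3 to 60 N. Pads are 18 mm wide; open, the fingers measure 123 mm over their backs; the gripper's body (75 mm by 187 mm) begins 45 mm behind the grasp point.
Start: joints at [1.355, 0.689, -0.195, 1.565, 0.157, 0.902, -0.215], TCP at [0.155, -0.606, 0.239] pointing down, gripper open.
Joint ranges: [-3.01, 3.01], [-0.46, 2.08], [-1.47, 1.51], [0.13, 2.56], [-1, 4.14], [0.04, 2.09], [-2.66, 2.66]. Speed limits (rad/s): [2.57, 2.57, 3.14, 3.14, 3.14, 3.14, 3.14].

## Interface

Orientations are given as a unit quaternion [x, y, z, w].
In Python, from plant import r, snapshot, get_calibration, job, boxes_of gives the robot as it stands. The module is installed in compiled form; this text tells all that it offers.
- The arm moves only by the shell command python3 -m handwheel 'ROWS' [OPENING] [FORCE]. ROWS is JSON, a list that holds one entry, the list of rows, each a list of 6 numbers: the shift along the tool's x, y, z as a fraction of full scale, then the turn, a rotation vector about the tool's x, y, z as a fraction of full scale. In form: [[[x, y, z, wx, wy, wz], ...]]. A call has 1 to 12 rows; each row is the pose to reach, as a shift and turn from the pose commanded when the call began, along the tool's axes at that moment, turning the shorter way round; what a row does not reach only later rows make up. Full scale, the value 1, is 100 cm for a shift and 180 degrees for a turn. A row lasts 1/12 s, in which the tool goes at most 41.7 mm and 7.16 degrees, less where a joint would pass 70% of its speed; a pose out of reach is approached as far as the arm can. A call with a number of a shift or a turn outside -1 to 1 is refused whole. A call with a gripper value outside its range is refused whole. OPENING is the opening, from -1 (shut) to 1 (fully open), set as the call begins (- or left out, the last holds). The fingers move at their own pace and stop on an object; FORCE is the grip in N (left out, the last holds). Time passes only in rows, so rows that repeat a pose let the fingers close. It gives the time, the measured TCP pose, the force and the opening at its end, in the units of the state.
- r.get_state(): the state, without advancing time (a new reading comes with each control period).
- snapshot(name): name is "scene" or "top" or "wrist"; returns the picture (480x640x3 uint8, red, green, blue); there is no depth.
- get_calibration(name): a dict with "fx", "fy", "cx", "cy" (pixels), "T" (4x4, takes a point from camera to world coordinates). Camera axes: x right, y down, z forward; pixel columns grow to the right and rows downward; lengths in m; the calibration is good to about 2 mm. A picture is of the moment at which its call begins: read the wrist's pose just before it. get_calibration takes no time and is no camera call; for the wrist camera it gives the pose at the moment of the call.
- job.finish_job(): hands the job in, once; it reports no verdict.
Trained networks look in the newest picture that a camera, given by its name, has taken for a name from the list of things; names that differ only in an ending like _2 or _b are one class to them, and where a whole thing is asked for, a point or a joint stands for the part that bears it (a point fixed in the world has none). Each returns a list of dicts, best first, with "confidence" (0 to 1); they miss things now and then, are a little off and sometimes report something else, mostly with a low value. They report only what shows in the picture. A call takes as long as a camera call. They do not tell look-alikes from the thing itself.
- boxes_of(thing, camera): "bbox" ([left, top, right, bottom] in pixels, round what is visible of it).
The state is a dict: "clock": time; "q": joint angles; "qd": joint speeds; "joint_torque": joint torques, N m; "tool_pos": TCP position; "eef_rot": TCP orientation; "contact_force": force on the tool from outside, world axes, zero at the start; "moment": the same for the moment, N m; "opening": opening from 0.0 (shut) to 1.0 (fully open).
Only numpy, scipy, OpenCV 4.12 (cv2) and the standard library are available. Lean on these libraries where they do the work, as an engineer would, in place of code of your own. Each camera call takes 0.05 s, during which the arm holds its last target. There are 200 camera calls.

## Working session

There is one attempt and no reset: what is moved stays moved. The work goes in short steps, Python scripts to look and compute and a shell command to move; the robot and the scene stay as the last step left them, time stands still between calls to the robot, and variables do not carry over. Pictures are saved under pics/ and viewed, about 8 in all and at most 12, crops included, and the job is handed in when it is done.

```bash
mkdir -p pics
python3 - <<'E'
from plant import r, snapshot, get_calibration, job, boxes_of
import cv2,numpy as np
s=r.get_state();print({k:np.round(v,3).tolist() for k,v in s.items()})
for c in ['scene','top']:
    im=snapshot(c);cv2.imwrite(f'pics/{c}0.png',im[:,:,::-1])
    k=get_calibration(c);print(c,k['fx'],k['fy'],k['cx'],k['cy'],np.round(k['T'],4).tolist())
    for t in ['red_a','blue_a','red_tray','blue_tray','socket','tin','stub','ring_a']:
        print(t,[(np.round(b['bbox']).astype(int).tolist(),round(b['confidence'],2)) for b in boxes_of(t,c)])
E
```

```text
{'clock': 0.0, 'q': [1.355, 0.69, -0.195, 1.566, 0.157, 0.902, -0.215], 'qd': [0.001, 0.001, -0.001, 0.001, -0.001, -0.002, -0.002], 'joint_torque': [-0.001, -52.758, -1.267, -15.343, -0.053, 0.006, 0.0], 'tool_pos': [0.154, -0.605, 0.238], 'eef_rot': [-0.088, 0.702, -0.701, 0.088], 'contact_force': [0.226, 0.131, -0.196], 'moment': [-0.015, -0.013, 0.086], 'opening': 0.998}
scene 554.1595860374147 554.1595860374147 308.84431361681527 239.33750663264948 [[-0.0189, 0.8143, -0.5802, 1.119], [0.9997, 0.0253, 0.0029, -0.0073], [0.017, -0.5799, -0.8145, 0.9067], [0.0, 0.0, 0.0, 1.0]]
red_a [([327, 262, 373, 305], 0.9), ([216, 182, 247, 235], 0.58)]
blue_a [([443, 139, 481, 183], 0.94), ([364, 190, 396, 240], 0.78), ([313, 154, 347, 195], 0.78), ([293, 193, 328, 246], 0.72), ([408, 161, 442, 209], 0.57)]
red_tray [([86, 185, 177, 300], 0.71)]
blue_tray [([458, 191, 553, 303], 0.92)]
socket [([320, 281, 376, 329], 0.96)]
tin [([417, 313, 470, 374], 0.86)]
stub [([143, 327, 201, 407], 0.88), ([364, 188, 397, 240], 0.54), ([198, 272, 233, 297], 0.32)]
ring_a [([200, 271, 231, 295], 0.88)]
top
[... 165 characters left out ...]
 -0.9869, 1.209], [0.0, 0.0, 0.0, 1.0]]
red_a [([272, 174, 309, 206], 0.71), ([394, 260, 430, 292], 0.71), ([405, 198, 434, 225], 0.71), ([189, 103, 231, 175], 0.56), ([100, 197, 176, 323], 0.28)]
blue_a [([137, 347, 182, 380], 0.95), ([241, 256, 278, 292], 0.89), ([313, 246, 349, 284], 0.83), ([192, 305, 227, 338], 0.74), ([291, 316, 329, 352], 0.71), ([466, 181, 554, 311], 0.71)]
red_tray [([468, 180, 554, 309], 0.69)]
blue_tray [([98, 198, 175, 324], 0.76), ([405, 198, 434, 224], 0.48)]
socket [([267, 172, 319, 220], 0.81)]
tin [([189, 102, 232, 173], 0.64), ([272, 173, 309, 209], 0.61)]
stub [([422, 86, 458, 157], 0.67)]
ring_a [([408, 197, 432, 226], 0.72), ([222, 201, 252, 230], 0.61)]
```

```bash
ls; ls pics
```

```text
pics
scene0.png
top0.png
```

View pics/scene0.png

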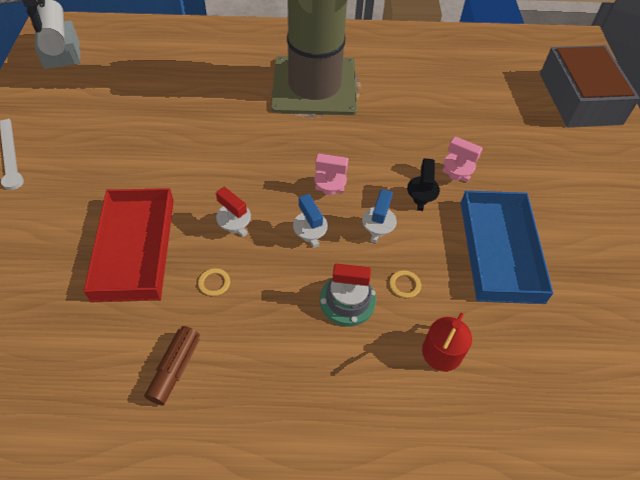

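View pics/top0.png

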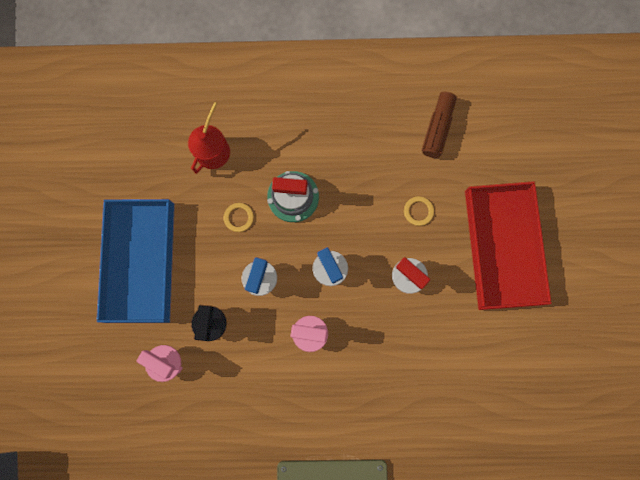

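Top view: candidates are red_b at (410,275), red_a in the socket at (291,186), and blue bars at (258,275) and (330,266). Not to be taken: red tin (209,147), pink look-alikes (310,334) and (162,363), black look-alike (208,323). The blue tray is on the left (y+), the red one on the right.

```bash
cat > h.py <<'E'
from plant import r, snapshot, get_calibration, job, boxes_of
import cv2, numpy as np
from scipy.optimize import minimize
from scipy.spatial.transform import Rotation as R
def proj(k,P):
    T=np.linalg.inv(k['T']); p=P@T[:3,:3].T+T[:3,3]
    return np.c_[k['fx']*p[:,0]/p[:,2]+k['cx'],k['fy']*p[:,1]/p[:,2]+k['cy']]
def unproj(k,uv,z):
    d=k['T'][:3,:3]@[(uv[0]-k['cx'])/k['fx'],(uv[1]-k['cy'])/k['fy'],1]; o=k['T'][:3,3]
    return o+d*(z-o[2])/d[2]
def mask(im,col):
    h=cv2.cvtColor(im,cv2.COLOR_RGB2HSV); H,S,V=[h[...,i].astype(int) for i in range(3)]
    m={'red':((H<6)|(H>174))&(S>170),'blue':(H>98)&(H<120)&(S>130),'green':(H>65)&(H<95)&(S>90)}[col]&(V>50)
    return m.astype(np.uint8)
def blob(m,uv):
    n,l,s,c=cv2.connectedComponentsWithStats(m)
    ids=[i for i in range(1,n) if s[i,4]>60]
    i=min(ids,key=lambda i:np.hypot(*(c[i]-uv))); return l==i
def box(x,y,yaw,L,W,z0,z1):
    a=np.array([[i*L/2,j*W/2] for i in(-1,1) for j in(-1,1)])
    a=a@np.array([[np.cos(yaw),np.sin(yaw)],[-np.sin(yaw),np.cos(yaw)]])+[x,y]
    return np.array([[*p,z] for p in a for z in(z0,z1)])
def fit(views,L,W,z0,z1,x0,yaws=np.arange(0,np.pi,np.pi/6)):
    "views: list of (calib, boolean blob)"
    crops=[]
    for k,b in views:
        ys,xs=np.nonzero(b); o=np.array([xs.min()-15,ys.min()-15]); sh=(ys.max()-o[1]+15,xs.max()-o[0]+15)
        bb=np.zeros(sh,bool); bb[ys-o[1],xs-o[0]]=1; crops.append((k,o,cv2.resize(bb.astype(np.uint8),None,fx=4,fy=4,interpolation=0)>0))
    def cost(p):
        c=0
        for k,o,bb in crops:
            q=(proj(k,box(p[0],p[1],p[2]*10,L,W,z0,z1))-o+.5)*4
            m=np.zeros(bb.shape,np.uint8); cv2.fillConvexPoly(m,np.int32(np.round(cv2.convexHull(np.float32(q))*16)),1,shift=4)
            c+=1-(bb&(m>0)).sum()/max(1,(bb|(m>0)).sum())
        return c/len(crops)
    best=min((minimize(cost,[x0[0],x0[1],a/10],method='Nelder-Mead',options=dict(initial_simplex=np.array([[x0[0],x0[1],a/10]]*4)+np.r_[np.zeros((1,3)),np.diag([.01,.01,.02])],xatol=1e-4,fatol=1e-4)) for a in yaws),key=lambda s:s.fun)
    x=best.x; return x[0],x[1],(x[2]*10)%np.pi,best.fun
def go(x,y,z,jaw=None,s=None):
    "row to reach TCP x,y,z, tool down, jaw axis along world angle jaw (mod pi)"
    s=s or r.get_state(); A=R.from_quat(s['eef_rot']).as_matrix()
    cur=np.arctan2(A[1,2],A[0,2]); 
    if jaw is None: jaw=cur
    d=(jaw-cur+np.pi/2)%np.pi-np.pi/2
    out=[]
    for dd in (d,d-np.sign(d)*np.pi):
        a=cur+dd; Z=np.array([np.cos(a),np.sin(a),0]); Y=np.array([0,0,-1.]); B=np.c_[np.cross(Y,Z),Y,Z]
        out.append(R.from_matrix(A.T@B).as_rotvec()/np.pi)
    t=A.T@(np.array([x,y,z])-s['tool_pos'])
    print('shift',np.round(t,4).tolist(),'turn',np.round(out[0],4).tolist(),'alt',np.round(out[1],3).tolist(),'q7 %.2f'%s['q'][6])
    return t,out
def st():
    s=r.get_state(); A=R.from_quat(s['eef_rot']).as_matrix()
    print('t %.2f'%s['clock'],'pos',np.round(s['tool_pos'],4),'jaw %.3f'%np.arctan2(A[1,2],A[0,2]),'down %.3f'%A[2,1],'F',np.round(s['contact_force'],1),'open %.3f'%s['opening'],'q',np.round(s['q'],2)); return s
E
python3 - <<'E'
from h import *
s=st();print(np.round(R.from_quat(s['eef_rot']).as_matrix(),2).tolist())
C={}
for c in('scene','top'): C[c]=(get_calibration(c),cv2.imread(f'pics/{c}0.png')[:,:,::-1].copy())
def v(col,**uv): return [(C[c][0],blob(mask(C[c][1],col),uv[c])) for c in uv]
for n,col,sc,tp,dz in [('red_b','red',(231,201),(411,274),0),('red_a','red',(351,274),(291,186),.015),('blue1','blue',(311,211),(330,266),0),('blue2','blue',(380,207),(257,275),0)]:
    vs=v(col,scene=sc,top=tp); x0=unproj(C['top'][0],tp,.08)
    print(n,[int(b.sum()) for _,b in vs],*[np.round(fit(w,.064,.024,.066+dz,.094+dz,x0),4) for w in (vs,vs[:1],vs[1:])])
for n,col,sc,tp in [('red_tray','red',(130,245),(508,246)),('blue_tray','blue',(505,247),(136,261))]:
    vs=v(col,scene=sc,top=tp); x0=unproj(C['top'][0],tp,.02)
    print(n,*[np.round(fit(w,.24,.13,0,.04,x0),4) for w in (vs,vs[:1],vs[1:])])
k,im=C['top'];g=mask(im,'green');b=np.zeros_like(g);b[160:235,255:330]=g[160:235,255:330]
p=np.float32(np.argwhere(b)[:,::-1]);P=np.array([unproj(k,q,.015)[:2] for q in cv2.convexHull(p)[:,0]])
print('socket',cv2.minEnclosingCircle(np.float32(P)))
for n,uv in [('tin',(209,147)),('ring1',(238,217)),('ring2',(419,211)),('black',(208,323)),('pink',(310,334)),('pink2',(162,363))]: print(n,np.round(unproj(k,uv,.05),3))
E
```

```text
t 0.90 pos [ 0.1545 -0.6056  0.2388] jaw -1.321 down -1.000 F [ 0.4 -0.4  0.3] open 1.001 q [ 1.35  0.69 -0.19  1.57  0.16  0.9  -0.22]
[[-0.97, 0.0, 0.25], [-0.25, -0.0, -0.97], [-0.0, -1.0, 0.0]]
red_b [498, 462] [ 0.4447 -0.1574  0.8015  0.1676] [ 0.4452 -0.156   0.7405  0.1643] [ 0.4447 -0.1581  0.8571  0.1553]
red_a [658, 474] [0.6103 0.0693 1.4547 0.1731] [0.6102 0.07   1.4701 0.1577] [0.6103 0.0678 1.4371 0.1799]
blue1 [461, 403] [ 0.4621 -0.005   0.4057  0.1929] [ 0.4615 -0.0038  0.358   0.1812] [ 0.461  -0.0053  0.4391  0.1869]
blue2 [393, 442] [0.4446 0.1333 2.8454 0.1918] [0.4454 0.1343 2.8731 0.1692] [0.4455 0.1312 2.7824 0.1904]
red_tray [ 0.5022 -0.3497  0.0636  0.0268] [ 0.5028 -0.3488  0.0639  0.0236] [ 0.502  -0.3508  0.0606  0.0225]
blue_tray [0.4845 0.3764 3.1273 0.0431] [0.4847 0.3775 3.1192 0.0406] [0.4839 0.3745 3.1269 0.0426]
socket ((0.6087858080863953, 0.06696783006191254), 0.051405955106019974)
tin [0.703 0.229 0.05 ]
ring1 [0.561 0.17  0.05 ]
ring2 [ 0.567 -0.179  0.05 ]
black [0.359 0.225 0.05 ]
pink [0.336 0.033 0.05 ]
pink2 [0.287 0.31  0.05 ]
```

```bash
python3 -c "
from h import *
go(.4447,-.1574,.2,.8+np.pi/2)"
```

```text
shift [-0.392, 0.0387, -0.3626] turn [-0.0, -0.1751, 0.0] alt [-0.0, 0.825, -0.0] q7 -0.22
```

```bash
python3 -m handwheel '[[[-0.392,0.039,-0.363,0,-0.175,0],[-0.392,0.039,-0.363,0,-0.175,0],[-0.392,0.039,-0.363,0,-0.175,0],[-0.392,0.039,-0.363,0,-0.175,0],[-0.392,0.039,-0.363,0,-0.175,0],[-0.392,0.039,-0.363,0,-0.175,0],[-0.392,0.039,-0.363,0,-0.175,0],[-0.392,0.039,-0.363,0,-0.175,0],[-0.392,0.039,-0.363,0,-0.175,0],[-0.392,0.039,-0.363,0,-0.175,0],[-0.392,0.039,-0.363,0,-0.175,0],[-0.392,0.039,-0.363,0,-0.175,0]]]' 1 40
python3 - <<'E'
from h import *
st();go(.4447,-.1574,.2,.8+np.pi/2)
k=get_calibration('wrist');im=snapshot('wrist');cv2.imwrite('pics/w1.png',im[:,:,::-1])
E
```

```text
clock: 1.9
tool_pos: [0.4263, -0.1852, 0.2024]
eef_rot: [0.275, -0.651, 0.652, -0.275]
contact_force: [-0.5, -0.6, -0.1]
opening: 0.998
t 1.90 pos [ 0.4263 -0.1852  0.2024] jaw -0.771 down -1.000 F [-0.5 -0.6 -0.1] open 0.998 q [ 0.48  0.55 -0.26  2.07  0.26  0.55 -0.74]
shift [-0.0327, 0.0024, -0.0062] turn [-0.0002, -0.0002, -0.0] alt [0.0, 1.0, -0.0] q7 -0.74
```

View pics/w1.png

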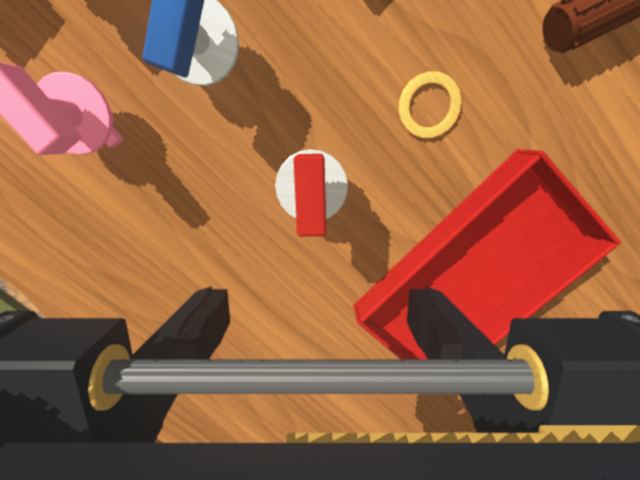

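The wrist view shows red_b's red bar at (310,195), roughly between the fingers' line and nearly parallel to the finger direction. It is clearly an adapter: chrome flange, red bar. I'll refine from here.

```bash
cat >> h.py <<'E'
def wfit(name,col,z0,z1,x0,L=.064,W=.024):
    k=get_calibration('wrist'); im=snapshot('wrist'); cv2.imwrite(f'pics/{name}.png',im[:,:,::-1])
    uv=proj(k,np.array([[*x0,(z0+z1)/2]]))[0]; b=blob(mask(im,col),uv)
    f=fit([(k,b)],L,W,z0,z1,x0); print(name,'expected',uv.round(),'area',b.sum(),'fit',np.round(f,4)); return f
E
python3 - <<'E'
from h import *
f=wfit('w2','red',.066,.094,(.4447,-.1574)); go(f[0],f[1],.068,f[2]+np.pi/2)
E
```

```text
w2 expected [313. 213.] area 2243 fit [ 0.446  -0.1562  0.8241  0.1255]
shift [-0.0263, 0.1348, -0.0047] turn [-0.0004, -0.0033, -0.002] alt [0.003, 0.997, -0.001] q7 -0.74
```

```bash
python3 -m handwheel '[[[-0.026,0.0,-0.004,0,-0.003,0],[-0.026,0.03,-0.004,0,-0.003,0],[-0.026,0.06,-0.004,0,-0.003,0],[-0.026,0.06,-0.004,0,-0.003,0],[-0.026,0.06,-0.004,0,-0.003,0]]]'
python3 - <<'E'
from h import *
st();f=wfit('w3','red',.066,.094,(.446,-.1562)); st();go(f[0],f[1],.064,f[2]+np.pi/2)
E
```

```text
clock: 2.42
tool_pos: [0.4395, -0.1656, 0.1418]
eef_rot: [-0.279, 0.651, -0.65, 0.277]
contact_force: [0.5, -0.2, 0.6]
opening: 0.998
t 2.42 pos [ 0.4395 -0.1656  0.1418] jaw -0.762 down -1.000 F [ 0.5 -0.2  0.6] open 0.998 q [ 0.38  0.67 -0.19  2.11  0.32  0.39 -0.83]
w3 expected [316. 245.] area 3647 fit [ 0.4456 -0.1568  0.8242  0.1147]
t 2.47 pos [ 0.4404 -0.1659  0.1428] jaw -0.762 down -1.000 F [-0.4  0.5  0.4] open 1.000 q [ 0.38  0.66 -0.19  2.11  0.32  0.39 -0.83]
shift [-0.0103, 0.0788, -0.0025] turn [0.0001, -0.005, 0.0002] alt [-0.0, 0.995, 0.0] q7 -0.83
```

```bash
python3 -m handwheel '[[[-0.010,0.03,-0.002,0,-0.005,0],[-0.010,0.06,-0.002,0,-0.005,0],[-0.010,0.079,-0.002,0,-0.005,0],[-0.010,0.079,-0.002,0,-0.005,0],[-0.010,0.079,-0.002,0,-0.005,0]]]'; python3 -m handwheel '[[[0,0,0,0,0,0],[0,0,0,0,0,0],[0,0,0,0,0,0],[0,0,0,0,0,0],[0,0,0,0,0,0],[0,0,0,0,0,0]]]' -1 45;  python3 -c "
from h import *
st()"
```

```text
clock: 2.88
tool_pos: [0.4464, -0.1574, 0.0643]
eef_rot: [0.283, -0.648, 0.648, -0.283]
contact_force: [0.6, 0.1, 0.0]
opening: 1.003
clock: 3.38
tool_pos: [0.4462, -0.1569, 0.0637]
eef_rot: [0.283, -0.648, 0.648, -0.284]
contact_force: [-0.6, 0.0, 0.0]
opening: 0.571
t 3.38 pos [ 0.4462 -0.1569  0.0637] jaw -0.746 down -1.000 F [-0.6  0.   0. ] open 0.571 q [ 0.3   0.82 -0.09  2.15  0.37  0.18 -0.88]
```

```bash
python3 -m handwheel '[[[0,0,0,0,0,0],[0,0,0,0,0,0],[0,0,0,0,0,0],[0,0,0,0,0,0],[0,0,0,0,0,0],[0,0,0,0,0,0],[0,-0.03,0,0,0,0],[0,-0.06,0,0,0,0],[0,-0.09,0,0,0,0],[0,-0.09,0,0,0,0],[0,-0.09,0,0,0,0]]]';  python3 -c "
from h import *
st();c=np.array([.5022,-.3497]);u=np.array([np.cos(.0636),np.sin(.0636)])
go(*(c-.055*u),.154,.0636+np.pi/2)"
```

```text
clock: 4.3
tool_pos: [0.4465, -0.1571, 0.1539]
eef_rot: [0.283, -0.647, 0.648, -0.284]
contact_force: [-0.5, -0.3, -5.2]
opening: 0.269
t 4.30 pos [ 0.4465 -0.1571  0.1539] jaw -0.747 down -1.000 F [-0.5 -0.3 -5.2] open 0.269 q [ 0.38  0.65 -0.22  2.1   0.32  0.43 -0.83]
shift [0.1433, 0.0, 0.1338] turn [-0.0005, 0.2421, -0.0006] alt [-0.001, -0.758, 0.001] q7 -0.83
```

```bash
python3 -m handwheel '[[[0.143,0,0.134,0,0.242,0],[0.143,0,0.134,0,0.242,0],[0.143,0,0.134,0,0.242,0],[0.143,0,0.134,0,0.242,0],[0.143,0,0.134,0,0.242,0],[0.143,0,0.134,0,0.242,0],[0.143,0,0.134,0,0.242,0],[0.143,0,0.134,0,0.242,0],[0.143,0,0.134,0,0.242,0],[0.143,0,0.134,0,0.242,0]]]';  python3 -c "
from h import *
st();c=np.array([.5022,-.3497]);u=np.array([np.cos(.0636),np.sin(.0636)])
go(*(c-.055*u),.071,.0636+np.pi/2)"
```

```text
clock: 5.13
tool_pos: [0.4473, -0.3509, 0.1524]
eef_rot: [-0.025, 0.707, -0.706, 0.024]
contact_force: [-0.3, -0.6, -5.1]
opening: 0.267
t 5.13 pos [ 0.4473 -0.3509  0.1524] jaw -1.502 down -1.000 F [-0.3 -0.6 -5.1] open 0.267 q [ 0.63  0.73 -0.08  1.82  0.1   0.59 -1.01]
shift [-0.0, 0.0814, 0.0025] turn [0.0006, 0.0016, 0.0005] alt [0.001, -0.998, -0.001] q7 -1.01
```

```bash
python3 -m handwheel '[[[0,0.03,0.0025,0,0,0],[0,0.06,0.0025,0,0,0],[0,0.076,0.0025,0,0,0],[0,0.081,0.0025,0,0,0],[0,0.083,0.0025,0,0,0],[0,0.083,0.0025,0,0,0],[0,0.083,0.0025,0,0,0]]]'; python3 -m handwheel '[[[0,0,0,0,0,0],[0,0,0,0,0,0],[0,0,0,0,0,0],[0,0,0,0,0,0],[0,-0.02,0,0,0,0],[0,-0.05,0,0,0,0],[0,-0.09,0,0,0,0],[0,-0.11,0,0,0,0],[0,-0.11,0,0,0,0],[0,-0.11,0,0,0,0]]]' 1; python3 -c "
from h import *
st();go(.6095,.068,.18,1.455+np.pi/2)"
```

```text
clock: 5.72
tool_pos: [0.4484, -0.3556, 0.0715]
eef_rot: [0.022, -0.706, 0.707, -0.024]
contact_force: [-0.1, -0.1, -4.7]
opening: 0.261
clock: 6.55
tool_pos: [0.4482, -0.3558, 0.1817]
eef_rot: [0.022, -0.706, 0.707, -0.024]
contact_force: [-0.9, 1.3, -0.6]
opening: 0.988
t 6.55 pos [ 0.4482 -0.3558  0.1817] jaw -1.506 down -1.000 F [-0.9  1.3 -0.6] open 0.988 q [ 0.64  0.69 -0.09  1.79  0.09  0.66 -1.  ]
shift [-0.1882, 0.0013, -0.4126] turn [-0.0011, -0.4427, -0.0002] alt [0.0, 0.557, -0.001] q7 -1.00
```

```bash
python3 -m handwheel '[[[-0.188,0,-0.413,0,-0.443,0],[-0.188,0,-0.413,0,-0.443,0],[-0.188,0,-0.413,0,-0.443,0],[-0.188,0,-0.413,0,-0.443,0],[-0.188,0,-0.413,0,-0.443,0],[-0.188,0,-0.413,0,-0.443,0],[-0.188,0,-0.413,0,-0.443,0],[-0.188,0,-0.413,0,-0.443,0],[-0.188,0,-0.413,0,-0.443,0],[-0.188,0,-0.413,0,-0.443,0],[-0.188,0,-0.413,0,-0.443,0],[-0.188,0,-0.413,0,-0.443,0]]]' 1;  python3 -m handwheel '[[[0,0,0,0,0,0],[0,0,0,0,0,0]]]'
python3 - <<'E'
from h import *
st();f=wfit('w4','red',.081,.109,(.6103,.0693)); st();go(f[0],f[1],.082,f[2]+np.pi/2)
E
```

```text
clock: 7.55
tool_pos: [0.6093, 0.0805, 0.1791]
eef_rot: [-0.472, 0.526, -0.522, 0.477]
contact_force: [0.1, 2.3, -0.5]
opening: 0.999
clock: 7.72
tool_pos: [0.6073, 0.068, 0.1786]
eef_rot: [-0.471, 0.528, -0.528, 0.469]
contact_force: [-0.7, 0.1, 0.4]
opening: 1.002
t 7.72 pos [0.6073 0.068  0.1786] jaw -0.116 down -1.000 F [-0.7  0.1  0.4] open 1.002 q [ 0.04  0.77 -0.41  1.66  0.39  0.8  -0.66]
w4 expected [322. 248.] area 2944 fit [0.6123 0.0685 1.4456 0.1172]
t 7.77 pos [0.6074 0.0669 0.1789] jaw -0.117 down -1.000 F [-0.6 -0.8 -0.7] open 1.001 q [ 0.04  0.77 -0.41  1.66  0.39  0.8  -0.66]
shift [-0.0023, 0.0969, 0.0049] turn [0.0009, 0.0025, 0.0008] alt [0.001, -0.997, -0.001] q7 -0.66
```

View pics/w4.png

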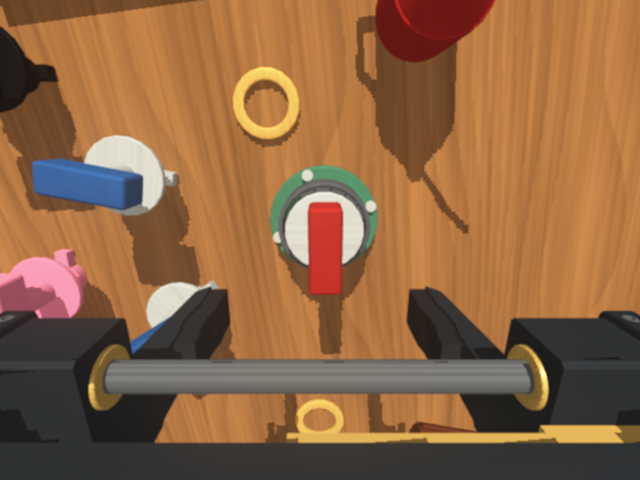

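Wrist view: red_a's bar at (325,248) between the fingers, socket at (323,217); tin at the top right (430,30), rings at (266,103) and (320,420). I'll pin down the socket centre and then grip.

```bash
python3 - <<'E'
from h import *
from scipy.optimize import least_squares
def circ(k,im,win):
    g=mask(im,'green');b=np.zeros_like(g);x0,y0,x1,y1=win;b[y0:y1,x0:x1]=g[y0:y1,x0:x1]
    h=cv2.convexHull(np.float32(np.argwhere(b)[:,::-1]))[:,0]
    P=np.array([unproj(k,q,.015)[:2] for q in h])
    s=least_squares(lambda c:np.hypot(*(P-c[:2]).T)-c[2],[.61,.068,.052],loss='soft_l1',f_scale=.001)
    print(len(P),s.x.round(4),np.abs(s.fun).max().round(4))
circ(get_calibration('wrist'),cv2.imread('pics/w4.png')[:,:,::-1].copy(),(250,150,400,290))
circ(get_calibration('top'),cv2.imread('pics/top0.png')[:,:,::-1].copy(),(255,160,330,235))
circ(get_calibration('scene'),cv2.imread('pics/scene0.png')[:,:,::-1].copy(),(310,260,390,340))
E
python3 -m handwheel '[[[-0.002,0.03,0.005,0,0.0025,0],[-0.002,0.06,0.005,0,0.0025,0],[-0.002,0.097,0.005,0,0.0025,0],[-0.002,0.097,0.005,0,0.0025,0],[-0.002,0.097,0.005,0,0.0025,0]]]' ; python3 -c "
from h import *
st()"
```

```text
27 [0.6128 0.0696 0.0501] 0.0005
31 [0.6088 0.0666 0.0506] 0.0017
21 [0.618  0.0687 0.051 ] 0.0017
clock: 8.18
tool_pos: [0.6119, 0.0682, 0.0818]
eef_rot: [-0.47, 0.531, -0.53, 0.466]
contact_force: [0.4, 0.3, 1.1]
opening: 0.999
t 8.18 pos [0.6119 0.0682 0.0818] jaw -0.125 down -1.000 F [0.4 0.3 1.1] open 0.999 q [ 0.    0.9  -0.34  1.7   0.46  0.63 -0.73]
```

```bash
python3 -m handwheel '[[[0,0,0,0,0,0],[0,0,0,0,0,0],[0,0,0,0,0,0],[0,0,0,0,0,0],[0,0,0,0,0,0],[0,0,0,0,0,0],[0,0,0,0,0,0],[0,0,0,0,0,0],[0,0,0,0,0,0],[0,0,0,0,0,0],[0,0,0,0,0,0],[0,0,0,0,0,0]]]' -1 40; python3 -m handwheel '[[[0,-0.003,0,0,0,0],[0,-0.003,0,0,0,0],[0,-0.003,0,0,0,0]]]'; python3 -c "
from h import *
s=st();print(s['moment'])"
```

```text
clock: 9.18
tool_pos: [0.6134, 0.0704, 0.0832]
eef_rot: [-0.469, 0.53, -0.53, 0.468]
contact_force: [0.0, 0.5, -0.2]
opening: 0.269
clock: 9.43
tool_pos: [0.6134, 0.0701, 0.0859]
eef_rot: [-0.469, 0.53, -0.53, 0.468]
contact_force: [0.0, 0.4, -5.2]
opening: 0.274
t 9.43 pos [0.6134 0.0701 0.0859] jaw -0.123 down -1.000 F [ 0.   0.4 -5.2] open 0.274 q [ 0.    0.9  -0.34  1.7   0.46  0.63 -0.72]
[ 0.00770877 -0.06702723 -0.03444667]
```

```bash
python3 -m handwheel '[[[0,0,0,0,-0.035,0],[0,0,0,0,-0.07,0],[0,0,0,0,-0.105,0],[0,0,0,0,-0.14,0],[0,0,0,0,-0.175,0],[0,0,0,0,-0.175,0],[0,0,0,0,-0.175,0]]]'; python3 -m handwheel '[[[0,-0.003,0,0,0,0],[0,-0.006,0,0,0,0],[0,-0.006,0,0,0,0],[0,-0.006,0,0,0,0]]]'; python3 -c "
from h import *
s=st();print(s['moment'])"
```

```text
clock: 10.02
tool_pos: [0.6134, 0.07, 0.0858]
eef_rot: [0.594, -0.384, 0.383, -0.594]
contact_force: [-0.1, 0.1, -5.0]
opening: 0.27
clock: 10.35
tool_pos: [0.6126, 0.0698, 0.0904]
eef_rot: [0.595, -0.384, 0.382, -0.594]
contact_force: [1.9, 0.5, -22.9]
opening: 0.272
t 10.35 pos [0.6126 0.0698 0.0904] jaw 0.426 down -1.000 F [  1.9   0.5 -22.9] open 0.272 q [ 0.08  0.91 -0.49  1.69  0.62  0.7  -0.31]
[ 0.17332064 -0.68957682  0.01680011]
```

```bash
python3 -m handwheel '[[[0,0.005,0,0,0,0],[0,0.005,0,0,0,0],[0,0.005,0,0,-0.024,0],[0,0.005,0,0,-0.048,0],[0,0.005,0,0,-0.048,0],[0,0.002,0,0,-0.048,0],[0,0,0,0,-0.048,0],[0,0,0,0,-0.048,0],[0,0,0,0,-0.048,0]]]'; python3 -c "
from h import *
s=st();print(s['moment'])"
```

```text
clock: 11.1
tool_pos: [0.6136, 0.0705, 0.0905]
eef_rot: [-0.621, 0.338, -0.337, 0.622]
contact_force: [4.6, 1.2, -26.0]
opening: 0.268
t 11.10 pos [0.6136 0.0705 0.0905] jaw 0.576 down -1.000 F [  4.6   1.2 -26. ] open 0.268 q [ 0.1   0.92 -0.53  1.69  0.66  0.72 -0.19]
[ 0.47140894 -1.47368358 -0.05670899]
```

```bash
python3 -m handwheel '[[[0,0.005,0,0,0,0],[0,0.005,0,0,0,0],[0,0.005,0,0,-0.024,0],[0,0.005,0,0,-0.048,0],[0,0.005,0,0,-0.048,0],[0,0.002,0,0,-0.048,0],[0,0,0,0,-0.048,0],[0,0,0,0,-0.048,0],[0,0,0,0,-0.048,0]]]'; python3 -c "
from h import *
s=st();print(s['moment'])"
```

```text
clock: 11.85
tool_pos: [0.6132, 0.0704, 0.0907]
eef_rot: [0.645, -0.29, 0.289, -0.645]
contact_force: [3.4, 2.2, -24.2]
opening: 0.271
t 11.85 pos [0.6132 0.0704 0.0907] jaw 0.727 down -1.000 F [  3.4   2.2 -24.2] open 0.271 q [ 0.12  0.93 -0.57  1.69  0.7   0.74 -0.07]
[ 0.48317402 -1.2209791  -0.02930236]
```

```bash
python3 -m handwheel '[[[0,0.005,0,0,0,0],[0,0.005,0,0,0,0],[0,0.005,0,0,-0.024,0],[0,0.005,0,0,-0.048,0],[0,0.005,0,0,-0.048,0],[0,0.002,0,0,-0.048,0],[0,0,0,0,-0.048,0],[0,0,0,0,-0.048,0],[0,0,0,0,-0.048,0]]]'; python3 -c "
from h import *
s=st();print(s['moment'])"
```

```text
clock: 12.6
tool_pos: [0.6132, 0.0703, 0.0915]
eef_rot: [0.665, -0.24, 0.239, -0.665]
contact_force: [1.1, 2.4, -18.1]
opening: 0.267
t 12.60 pos [0.6132 0.0703 0.0915] jaw 0.879 down -1.000 F [  1.1   2.4 -18.1] open 0.267 q [ 0.14  0.94 -0.61  1.69  0.73  0.76  0.05]
[ 0.33872327 -0.67369648 -0.08895812]
```

```bash
python3 -m handwheel '[[[0,0.005,0,0,0,0],[0,0.005,0,0,0,0],[0,0.005,0,0,-0.024,0],[0,0.005,0,0,-0.048,0],[0,0.005,0,0,-0.048,0],[0,0.002,0,0,-0.048,0],[0,0,0,0,-0.048,0],[0,0,0,0,-0.048,0],[0,0,0,0,-0.048,0]]]'; python3 -c "
from h import *
s=st();print(s['moment'])"
```

```text
clock: 13.35
tool_pos: [0.6139, 0.0702, 0.0928]
eef_rot: [0.682, -0.189, 0.189, -0.681]
contact_force: [-0.2, 0.2, -4.8]
opening: 0.269
t 13.35 pos [0.6139 0.0702 0.0928] jaw 1.030 down -1.000 F [-0.2  0.2 -4.8] open 0.269 q [ 0.16  0.95 -0.65  1.68  0.77  0.78  0.17]
[-0.11059274 -0.080187   -0.03835196]
```

Free here: only the weight remains on the wrist and z is above the ledge height. I'll lift in small checked steps.

```bash
python3 -m handwheel '[[[0,-0.002,0,0,0,0],[0,-0.004,0,0,0,0],[0,-0.004,0,0,0,0]]]'; python3 -c "
from h import *
s=st();print(s['moment'])"
```

```text
clock: 13.6
tool_pos: [0.6137, 0.0703, 0.0966]
eef_rot: [0.682, -0.189, 0.189, -0.681]
contact_force: [-1.5, -0.9, -3.6]
opening: 0.272
t 13.60 pos [0.6137 0.0703 0.0966] jaw 1.030 down -1.000 F [-1.5 -0.9 -3.6] open 0.272 q [ 0.16  0.94 -0.65  1.68  0.76  0.79  0.18]
[-0.14252489  0.05139104  0.00805825]
```

```bash
python3 -m handwheel '[[[0,-0.003,0,0,0,0],[0,-0.006,0,0,0,0],[0,-0.009,0,0,0,0],[0,-0.009,0,0,0,0]]]'; python3 -c "
from h import *
s=st();print(s['moment'])"
```

```text
clock: 13.93
tool_pos: [0.6139, 0.0703, 0.106]
eef_rot: [0.681, -0.189, 0.189, -0.681]
contact_force: [-0.9, -1.2, -4.0]
opening: 0.27
t 13.93 pos [0.6139 0.0703 0.106 ] jaw 1.030 down -1.000 F [-0.9 -1.2 -4. ] open 0.270 q [ 0.16  0.93 -0.66  1.68  0.75  0.8   0.19]
[-0.18533639  0.07103807  0.0057606 ]
```

```bash
python3 -m handwheel '[[[0,-0.006,0,0,0,0],[0,-0.012,0,0,0,0],[0,-0.018,0,0,0,0],[0,-0.024,0,0,0,0],[0,-0.045,0,0,0,0],[0,-0.075,0,0,0,0],[0,-0.09,0,0,0,0],[0,-0.09,0,0,0,0]]]'; python3 -c "
from h import *
st();c=np.array([.5022,-.3497]);u=np.array([np.cos(.0636),np.sin(.0636)])
go(*(c+.055*u),.195,.0636+np.pi/2)"
```

```text
clock: 14.6
tool_pos: [0.6162, 0.072, 0.1998]
eef_rot: [-0.68, 0.186, -0.191, 0.683]
contact_force: [1.1, 0.8, -5.2]
opening: 0.271
t 14.60 pos [0.6162 0.072  0.1998] jaw 1.030 down -1.000 F [ 1.1  0.8 -5.2] open 0.271 q [ 0.2   0.81 -0.74  1.61  0.64  0.96  0.27]
shift [0.1645, 0.0032, -0.3891] turn [-0.0015, -0.1922, 0.0023] alt [-0.003, 0.808, -0.002] q7 0.27
```

```bash
python3 -m handwheel '[[[0.164,0.003,-0.389,0,-0.192,0],[0.164,0.003,-0.389,0,-0.192,0],[0.164,0.003,-0.389,0,-0.192,0],[0.164,0.003,-0.389,0,-0.192,0],[0.164,0.003,-0.389,0,-0.192,0],[0.164,0.003,-0.389,0,-0.192,0],[0.164,0.003,-0.389,0,-0.192,0],[0.164,0.003,-0.389,0,-0.192,0],[0.164,0.003,-0.389,0,-0.192,0],[0.164,0.003,-0.389,0,-0.192,0],[0.164,0.003,-0.389,0,-0.192,0],[0.164,0.003,-0.389,0,-0.192,0]]]'; python3 -m handwheel '[[[0,0,0,0,0,0],[0,0,0,0,0,0],[0,0,0,0,0,0]]]'; python3 -c "
from h import *
st();c=np.array([.5022,-.3497]);u=np.array([np.cos(.0636),np.sin(.0636)])
go(*(c+.055*u),.0745,.0636+np.pi/2)"
```

```text
clock: 15.6
tool_pos: [0.5514, -0.3534, 0.1901]
eef_rot: [0.708, 0.018, -0.02, -0.706]
contact_force: [0.2, 0.7, -4.9]
opening: 0.269
clock: 15.85
tool_pos: [0.5548, -0.3454, 0.1923]
eef_rot: [-0.706, -0.023, 0.023, 0.707]
contact_force: [-0.3, 0.6, -4.3]
opening: 0.265
t 15.85 pos [ 0.5548 -0.3454  0.1923] jaw 1.637 down -1.000 F [-0.3  0.6 -4.3] open 0.265 q [ 0.93  0.93 -0.93  1.5   0.79  1.12  1.48]
shift [0.0022, 0.1178, -0.001] turn [-0.0003, 0.0008, 0.0] alt [0.0, -0.999, 0.0] q7 1.48
```

```bash
python3 -m handwheel '[[[0.002,0.04,-0.001,0,0,0],[0.002,0.08,-0.001,0,0,0],[0.002,0.105,-0.001,0,0,0],[0.002,0.114,-0.001,0,0,0],[0.002,0.118,-0.001,0,0,0],[0.002,0.118,-0.001,0,0,0],[0.002,0.118,-0.001,0,0,0]]]'; python3 -m handwheel '[[[0,0,0,0,0,0],[0,0,0,0,0,0],[0,0,0,0,0,0],[0,0,0,0,0,0],[0,-0.02,0,0,0,0],[0,-0.05,0,0,0,0],[0,-0.09,0,0,0,0],[0,-0.11,0,0,0,0],[0,-0.11,0,0,0,0],[0,-0.11,0,0,0,0]]]' 1; python3 -c "
from h import *
st();im=snapshot('top');cv2.imwrite('pics/t2.png',im[:,:,::-1]);go(.4615,-.005,.18,.40+np.pi/2)"
```

```text
clock: 16.43
tool_pos: [0.558, -0.3481, 0.076]
eef_rot: [0.707, 0.024, -0.021, -0.706]
contact_force: [0.0, 0.7, -4.9]
opening: 0.272
clock: 17.27
tool_pos: [0.5571, -0.3487, 0.1861]
eef_rot: [0.707, 0.023, -0.021, -0.706]
contact_force: [0.1, 0.4, -0.2]
opening: 0.995
t 17.27 pos [ 0.5571 -0.3487  0.1861] jaw 1.633 down -1.000 F [ 0.1  0.4 -0.2] open 0.995 q [ 0.93  0.94 -0.92  1.49  0.8   1.11  1.48]
shift [-0.0728, 0.0041, 0.3489] turn [0.0002, -0.1073, -0.0001] alt [0.0, 0.893, 0.0] q7 1.48
```

```bash
python3 -c "
import cv2;a=cv2.imread('pics/t2.png');cv2.imwrite('pics/t2c.png',cv2.resize(a[80:400,240:600],None,fx=2,fy=1.85))"
```

```text
(no output)
```

View pics/t2c.png

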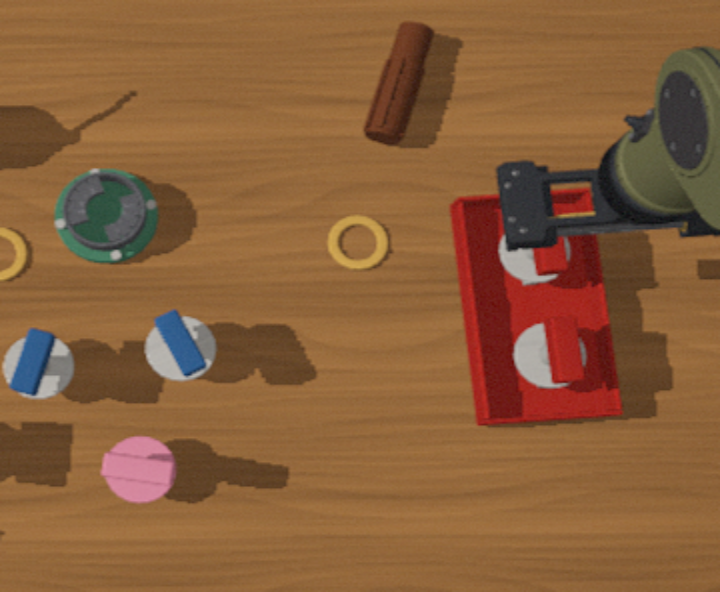

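Both reds stand upright in the red tray at crop (535,250) and (550,355), and the socket is empty. Now for the blues.

```bash
python3 -m handwheel '[[[-0.073,0.004,0.349,0,-0.107,0],[-0.073,0.004,0.349,0,-0.107,0],[-0.073,0.004,0.349,0,-0.107,0],[-0.073,0.004,0.349,0,-0.107,0],[-0.073,0.004,0.349,0,-0.107,0],[-0.073,0.004,0.349,0,-0.107,0],[-0.073,0.004,0.349,0,-0.107,0],[-0.073,0.004,0.349,0,-0.107,0],[-0.073,0.004,0.349,0,-0.107,0],[-0.073,0.004,0.349,0,-0.107,0],[-0.073,0.004,0.349,0,-0.107,0],[-0.073,0.004,0.349,0,-0.107,0]]]' 1; python3 -m handwheel '[[[0,0,0,0,0,0],[0,0,0,0,0,0],[0,0,0,0,0,0]]]'
python3 - <<'E'
from h import *
st();f=wfit('w5','blue',.066,.094,(.4615,-.0045));go(f[0],f[1],.064,f[2]+np.pi/2)
E
```

```text
clock: 18.32
tool_pos: [0.4611, -0.0059, 0.1793]
eef_rot: [0.693, 0.139, -0.141, -0.693]
contact_force: [-0.0, -0.4, 0.2]
opening: 0.999
clock: 18.57
tool_pos: [0.4616, -0.0059, 0.18]
eef_rot: [0.693, 0.139, -0.139, -0.693]
contact_force: [0.1, 0.5, 1.2]
opening: 0.999
t 18.57 pos [ 0.4616 -0.0059  0.18  ] jaw 1.967 down -1.000 F [0.1 0.5 1.2] open 0.999 q [ 0.5   0.75 -0.98  2.08  0.9   0.81  0.93]
w5 expected [320. 244.] area 2259 fit [ 0.4685 -0.0008  0.4703  0.2148]
shift [0.0083, 0.1161, 0.0018] turn [0.0, -0.0233, -0.0001] alt [0.0, 0.977, 0.0] q7 0.93
```

View pics/w5.png

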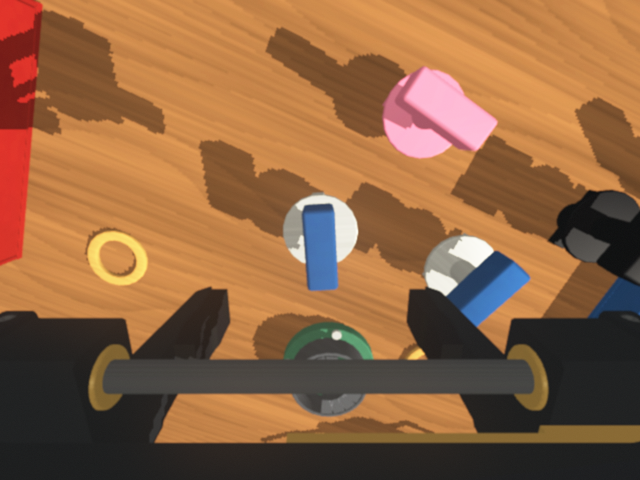

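Wrist view: the blue bar at (320,247) is centred between the fingers. The second blue at (485,290) is clear of the right finger, and the pink (440,110) and black (605,230) look-alikes are away from it. Descend and grip.

```bash
python3 -m handwheel '[[[0.003,0.04,0.001,0,-0.012,0],[0.003,0.08,0.001,0,-0.012,0],[0.003,0.105,0.001,0,-0.012,0],[0.003,0.116,0.001,0,-0.012,0],[0.003,0.116,0.001,0,-0.012,0]]]'; python3 -m handwheel '[[[0,0,0,0,0,0],[0,0,0,0,0,0],[0,0,0,0,0,0],[0,0,0,0,0,0],[0,0,0,0,0,0],[0,0,0,0,0,0],[0,0,0,0,0,0],[0,0,0,0,0,0],[0,0,0,0,0,0],[0,0,0,0,0,0],[0,0,0,0,0,0],[0,0,0,0,0,0]]]' -1 45; python3 -m handwheel '[[[0,-0.04,0,0,0,0],[0,-0.08,0,0,0,0],[0,-0.12,0,0,0,0],[0,-0.13,0,0,0,0],[0,-0.13,0,0,0,0],[0,-0.13,0,0,0,0]]]'; python3 -c "
from h import *
st();c=np.array([.4845,.3764]);a=-.0145;u=np.array([np.cos(a),np.sin(a)])
go(*(c-.055*u),.194,a+np.pi/2)
go(*(c+.055*u),.194,a+np.pi/2)"
```

```text
clock: 19.03
tool_pos: [0.4625, -0.0033, 0.062]
eef_rot: [-0.69, -0.151, 0.155, 0.69]
contact_force: [0.4, 0.4, 0.7]
opening: 0.999
clock: 20.03
tool_pos: [0.4639, -0.0027, 0.0643]
eef_rot: [0.69, 0.153, -0.153, -0.69]
contact_force: [-0.6, 0.3, 0.9]
opening: 0.273
clock: 20.53
tool_pos: [0.4632, -0.0035, 0.1937]
eef_rot: [0.691, 0.153, -0.153, -0.69]
contact_force: [0.2, -0.5, -6.1]
opening: 0.269
t 20.53 pos [ 0.4632 -0.0035  0.1937] jaw 2.007 down -1.000 F [ 0.2 -0.5 -6.1] open 0.269 q [ 0.5   0.73 -0.98  2.06  0.85  0.83  1.  ]
shift [0.1303, -0.0008, 0.3593] turn [0.0003, 0.1434, -0.0004] alt [-0.001, -0.857, -0.0] q7 1.00
shift [0.2293, -0.0009, 0.3114] turn [0.0003, 0.1434, -0.0004] alt [-0.001, -0.857, -0.0] q7 1.00
```

```bash
python3 -m handwheel '[[[0.229,0,0.311,0,0.143,0],[0.229,0,0.311,0,0.143,0],[0.229,0,0.311,0,0.143,0],[0.229,0,0.311,0,0.143,0],[0.229,0,0.311,0,0.143,0],[0.229,0,0.311,0,0.143,0],[0.229,0,0.311,0,0.143,0],[0.229,0,0.311,0,0.143,0],[0.229,0,0.311,0,0.143,0],[0.229,0,0.311,0,0.143,0],[0.229,0,0.311,0,0.143,0],[0.229,0,0.311,0,0.143,0]]]'; python3 -m handwheel '[[[0,0,0,0,0,0],[0,0,0,0,0,0],[0,0,0,0,0,0]]]'; python3 -c "
from h import *
st();c=np.array([.4845,.3764]);a=-.0145;u=np.array([np.cos(a),np.sin(a)])
go(*(c+.055*u),.0705,a+np.pi/2)"
```

```text
clock: 21.53
tool_pos: [0.5381, 0.3756, 0.1904]
eef_rot: [0.709, -0.005, 0.002, -0.705]
contact_force: [0.3, -1.1, -5.9]
opening: 0.267
clock: 21.78
tool_pos: [0.5401, 0.3741, 0.1934]
eef_rot: [0.708, -0.005, 0.005, -0.706]
contact_force: [-0.2, 0.2, -6.7]
opening: 0.267
t 21.78 pos [0.5401 0.3741 0.1934] jaw 1.557 down -1.000 F [-0.2  0.2 -6.7] open 0.267 q [-0.28  0.89 -0.8   1.49  0.69  1.07  0.31]
shift [-0.0006, 0.1229, 0.0018] turn [0.0008, 0.0002, -0.0002] alt [-0.0, -1.0, -0.001] q7 0.31
```

```bash
python3 -m handwheel '[[[0,0.04,0.002,0,0,0],[0,0.08,0.002,0,0,0],[0,0.108,0.002,0,0,0],[0,0.118,0.002,0,0,0],[0,0.1225,0.002,0,0,0],[0,0.1225,0.002,0,0,0],[0,0.1225,0.002,0,0,0]]]'; python3 -m handwheel '[[[0,0,0,0,0,0],[0,0,0,0,0,0],[0,0,0,0,0,0],[0,0,0,0,0,0],[0,-0.02,0,0,0,0],[0,-0.05,0,0,0,0],[0,-0.09,0,0,0,0],[0,-0.11,0,0,0,0],[0,-0.11,0,0,0,0],[0,-0.11,0,0,0,0]]]' 1; python3 -c "
from h import *
st();go(.4446,.1335,.18,2.845+np.pi/2)"
```

```text
clock: 22.37
tool_pos: [0.5409, 0.3793, 0.0739]
eef_rot: [-0.706, 0.004, -0.005, 0.708]
contact_force: [-0.2, 0.5, -6.1]
opening: 0.27
clock: 23.2
tool_pos: [0.5405, 0.3789, 0.1838]
eef_rot: [-0.706, 0.003, -0.006, 0.708]
contact_force: [-0.4, -0.1, -1.4]
opening: 0.989
t 23.20 pos [0.5405 0.3789 0.1838] jaw 1.558 down -1.000 F [-0.4 -0.1 -1.4] open 0.989 q [-0.29  0.9  -0.8   1.49  0.71  1.05  0.3 ]
shift [-0.0928, 0.0029, -0.2466] turn [-0.0008, 0.0904, 0.0008] alt [0.001, -0.91, 0.001] q7 0.30
```

```bash
python3 -m handwheel '[[[-0.093,0.002,-0.246,0,0.09,0],[-0.093,0.002,-0.246,0,0.09,0],[-0.093,0.002,-0.246,0,0.09,0],[-0.093,0.002,-0.246,0,0.09,0],[-0.093,0.002,-0.246,0,0.09,0],[-0.093,0.002,-0.246,0,0.09,0],[-0.093,0.002,-0.246,0,0.09,0],[-0.093,0.002,-0.246,0,0.09,0],[-0.093,0.002,-0.246,0,0.09,0],[-0.093,0.002,-0.246,0,0.09,0]]]' 1
python3 - <<'E'
from h import *
st();f=wfit('w6','blue',.066,.094,(.4446,.1335));go(f[0],f[1],.064,f[2]+np.pi/2)
E
```

```text
clock: 24.03
tool_pos: [0.4445, 0.1351, 0.1797]
eef_rot: [-0.699, 0.104, -0.104, 0.7]
contact_force: [-1.2, -1.0, -0.3]
opening: 1.0
t 24.03 pos [0.4445 0.1351 0.1797] jaw 1.277 down -1.000 F [-1.2 -1.  -0.3] open 1.000 q [ 0.07  0.67 -0.74  2.08  0.75  0.67  0.1 ]
w6 expected [316. 244.] area 2262 fit [0.4507 0.1327 2.861  0.2171]
shift [0.0066, 0.1157, -0.001] turn [-0.0007, -0.0041, 0.0] alt [-0.0, 0.996, -0.001] q7 0.10
```

View pics/w6.png

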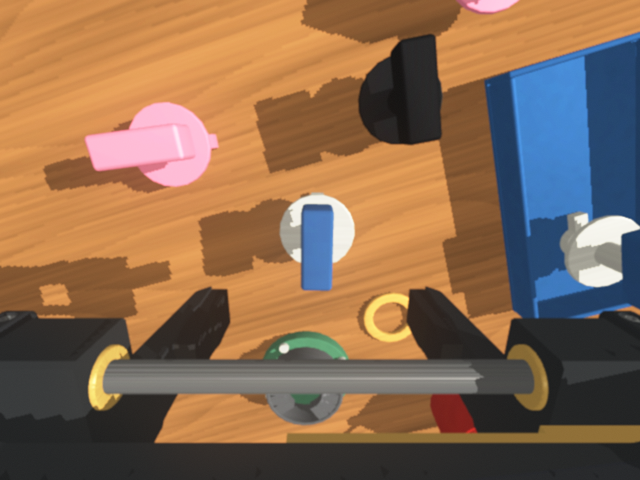

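Wrist view: the second blue bar at (317,247) is centred and aligned; black (415,90) and pink (150,145) are clear of the fingers. Grip it.

```bash
python3 -m handwheel '[[[0.003,0.04,-0.001,0,-0.003,0],[0.003,0.08,-0.001,0,-0.003,0],[0.003,0.105,-0.001,0,-0.003,0],[0.003,0.116,-0.001,0,-0.003,0],[0.003,0.116,-0.001,0,-0.003,0]]]'; python3 -m handwheel '[[[0,0,0,0,0,0],[0,0,0,0,0,0],[0,0,0,0,0,0],[0,0,0,0,0,0],[0,0,0,0,0,0],[0,0,0,0,0,0],[0,0,0,0,0,0],[0,0,0,0,0,0],[0,0,0,0,0,0],[0,0,0,0,0,0],[0,0,0,0,0,0],[0,0,0,0,0,0]]]' -1 45; python3 -m handwheel '[[[0,-0.04,0,0,0,0],[0,-0.08,0,0,0,0],[0,-0.12,0,0,0,0],[0,-0.13,0,0,0,0],[0,-0.13,0,0,0,0],[0,-0.13,0,0,0,0]]]'; python3 -c "
from h import *
st();c=np.array([.4845,.3764]);a=-.0145;u=np.array([np.cos(a),np.sin(a)])
go(*(c-.055*u),.194,a+np.pi/2)
im=snapshot('top');cv2.imwrite('pics/t3.png',cv2.resize(im[140:400,60:340,::-1],None,fx=2.2,fy=2.2))"
```

```text
clock: 24.5
tool_pos: [0.4455, 0.1331, 0.0613]
eef_rot: [0.7, -0.101, 0.098, -0.7]
contact_force: [0.3, 0.2, -0.4]
opening: 1.0
clock: 25.5
tool_pos: [0.4466, 0.132, 0.0639]
eef_rot: [-0.7, 0.1, -0.101, 0.7]
contact_force: [0.4, 1.3, -0.0]
opening: 0.268
clock: 26.0
tool_pos: [0.4458, 0.13, 0.1927]
eef_rot: [0.701, -0.101, 0.101, -0.699]
contact_force: [-0.3, -0.6, -6.6]
opening: 0.269
t 26.00 pos [0.4458 0.13   0.1927] jaw 1.284 down -1.000 F [-0.3 -0.6 -6.6] open 0.269 q [ 0.09  0.65 -0.76  2.07  0.71  0.7   0.15]
shift [-0.0856, -0.0018, 0.2324] turn [0.0007, -0.0867, -0.0003] alt [0.0, 0.913, 0.001] q7 0.15
```

View pics/t3.png

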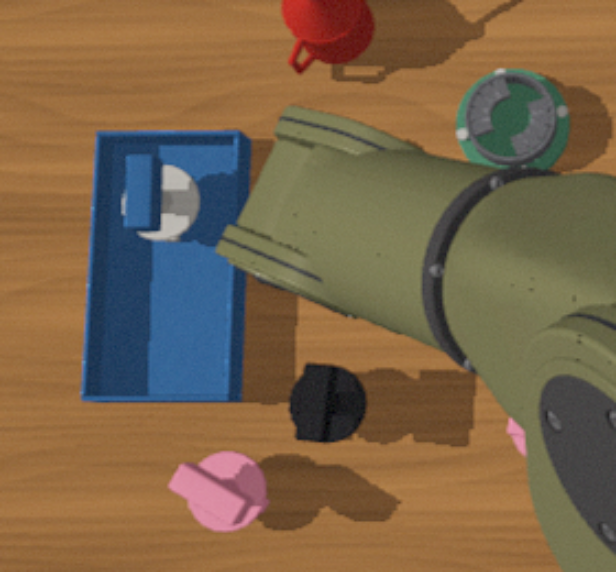

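Run:
```python
from h import *
k=get_calibration('top')
for x,y in [(.540,.379),(.539,.376)]:
    p=(proj(k,np.array([[x,y,.043],[x,y,.099],[x,y,.085]]))-[60,140])*2.2
    print(p.round())
```

```text
[[157. 199.]
 [135. 187.]
 [141. 190.]]
[[160. 200.]
 [138. 189.]
 [144. 191.]]
```

The first blue in its tray matches the upright projection: flange about (162,203), bar (140,190). Now carry the second one over to the near slot.

```bash
python3 -m handwheel '[[[-0.085,-0.001,0.232,0,-0.087,0],[-0.085,-0.001,0.232,0,-0.087,0],[-0.085,-0.001,0.232,0,-0.087,0],[-0.085,-0.001,0.232,0,-0.087,0],[-0.085,-0.001,0.232,0,-0.087,0],[-0.085,-0.001,0.232,0,-0.087,0],[-0.085,-0.001,0.232,0,-0.087,0],[-0.085,-0.001,0.232,0,-0.087,0],[-0.085,-0.001,0.232,0,-0.087,0],[-0.085,-0.001,0.232,0,-0.087,0]]]'; python3 -c "
from h import *
st();c=np.array([.4845,.3764]);a=-.0145;u=np.array([np.cos(a),np.sin(a)])
go(*(c-.055*u),.070,a+np.pi/2)"
```

```text
clock: 26.88
tool_pos: [0.4302, 0.3752, 0.1925]
eef_rot: [0.709, -0.005, 0.004, -0.705]
contact_force: [0.7, -0.7, -5.7]
opening: 0.269
t 26.88 pos [0.4302 0.3752 0.1925] jaw 1.557 down -1.000 F [ 0.7 -0.7 -5.7] open 0.269 q [-0.35  0.79 -0.8   1.76  0.7   0.91  0.1 ]
shift [-0.0005, 0.1225, 0.0026] turn [0.0016, 0.0003, -0.0006] alt [-0.001, -1.0, -0.003] q7 0.10
```

```bash
python3 -m handwheel '[[[0,0.04,0.001,0,0,0],[0,0.08,0.001,0,0,0],[0,0.108,0.001,0,0,0],[0,0.118,0.001,0,0,0],[0,0.1225,0.001,0,0,0],[0,0.1225,0.001,0,0,0],[0,0.1225,0.001,0,0,0]]]'; python3 -m handwheel '[[[0,0,0,0,0,0],[0,0,0,0,0,0],[0,0,0,0,0,0],[0,0,0,0,0,0],[0,-0.02,0,0,0,0],[0,-0.05,0,0,0,0],[0,-0.09,0,0,0,0],[0,-0.13,0,0,0,0],[0,-0.17,0,0,0,0],[0,-0.17,0,0,0,0],[0,-0.17,0,0,0,0]]]' 1; python3 -m handwheel '[[[0.04,0,-0.04,0,0,0],[0.08,0,-0.08,0,0,0],[0.1,0,-0.12,0,0,0],[0.1,0,-0.16,0,0,0],[0.1,0,-0.2,0,0,0],[0.1,0,-0.24,0,0,0],[0.1,0,-0.24,0,0,0]]]'
python3 - <<'E'
from h import *
st()
a=snapshot('top');b=snapshot('scene')
cv2.imwrite('pics/end.png',cv2.vconcat([cv2.resize(a[80:400,60:600,::-1],(648,384)),cv2.resize(b[120:420,70:570,::-1],(360,216)) if 0 else cv2.resize(b[180:320,70:570,::-1],(648,181))]))
E
```

```text
clock: 27.47
tool_pos: [0.431, 0.3798, 0.0737]
eef_rot: [-0.706, 0.004, -0.005, 0.708]
contact_force: [-0.6, 0.2, -5.3]
opening: 0.266
clock: 28.38
tool_pos: [0.431, 0.3804, 0.2452]
eef_rot: [-0.706, 0.003, -0.006, 0.709]
contact_force: [0.2, -0.4, -1.0]
opening: 0.999
clock: 28.97
tool_pos: [0.5268, 0.131, 0.24]
eef_rot: [0.709, -0.008, 0.005, -0.705]
contact_force: [0.6, -0.9, 0.2]
opening: 1.003
t 28.97 pos [0.5268 0.131  0.24  ] jaw 1.553 down -1.000 F [ 0.6 -0.9  0.2] open 1.003 q [ 0.18  0.71 -0.89  1.79  0.66  0.98  0.57]
```

View pics/end.png

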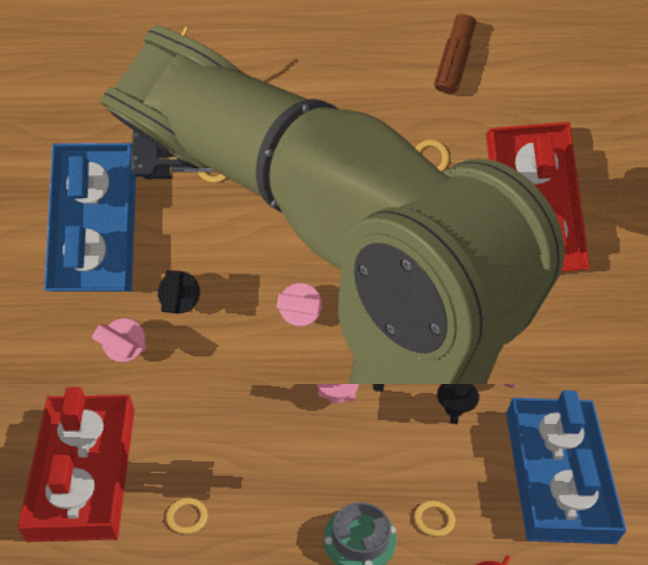

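The final view shows two reds upright in the red tray and two blues upright in the blue tray. The socket is empty, the look-alikes and rings are in place, and the arm is clear. Handing in.

```bash
python3 -c "
from h import *
st();print(job.finish_job())"
```

```text
t 29.07 pos [0.5271 0.1307 0.24  ] jaw 1.550 down -1.000 F [-0.9  0.2 -1. ] open 1.003 q [ 0.18  0.71 -0.88  1.79  0.66  0.98  0.57]
the job is handed in; nothing more can be done
None
```

All four adapters are sorted: both reds stand upright in the red tray and both blues in the blue tray. I handed the job in at 29 s.

- **Socket:** I turned the locked red adapter anticlockwise in steps of about 0.15 rad, pulling up gently each time. It came free after about 1.15 rad and lifted straight out. The wrist force I read peaked at about 27 N.
- **Last checks:** The closing top and scene pictures show both pairs upright, the socket empty, and the gripper open and clear. The rings, stub, and pink and black look-alikes look unmoved. The tin was mostly hidden behind the arm in the last pictures, but it looked untouched in the one before.
- **Disagreements:** The wrist-camera outline fits on the two blue bars were poor (error about 0.21) and several mm off along the bar. I went by the top and scene estimate there, which matched the wrist pictures to about 3 px, and both grasps held. The socket-centre estimates from the three cameras differed by up to 9 mm, so I used the adapter's own resting position instead.
- **Release height:** The adapters were let go a few mm above the tray floors and settled upright.

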